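# Stroke the hob's touch bar up to full and hold it there

## Task

Turn the portable hob up to full: with your fingertips held together, touch the green dot at the left end of its grey crescent touch bar and stroke lightly along the bar, over every dot and the plain stretches between them in order, to the red dot at the right end. Finish with the fingertips still resting on the red dot, lightly enough that the springy bar is pressed but not down to its stop. Leave the pot, tin, spice jar and mug where they stand, and lift nothing.

Things in the scene. Friction and masses are not known exactly. Their poses are not given: they have to be found in the camera images.
- hob: Portable hob, fixed: flat black glass plate on a grey casing, glass 28 mm above the worktop. Origin: on the worktop under the centre of the printed round cooking zone. x points away from the operator, y to the operator's left, z up; the plate spans x = -202 to +142 mm, y = -152 to +152 mm. A wall cabinet hangs over its rear: 0.50 m up, from 0.57 m ahead of the robot on.
- bar_middle (a point): Middle of the touch bar's top at rest. The bar is a light grey crescent on the hob, bowed towards the operator: centre-line radius 200 mm about hob x = +50 mm, y = 0, 14 mm wide, flat top 8 mm above the glass and 36 mm above the worktop, reaching 40 degrees to either side of the hob's -x direction. Five dots 63 mm (18 degrees) apart grow from a small green one (left end) to a large red one (right end). Axes as the hob's.
- touch_bar (a joint): How far the whole touch bar is pressed down, in m: 0 at rest, 0.006 at its stop. It is spring-mounted and stays level wherever it is pressed: it starts to give at about 2 N, then yields 1 mm per 0.9 N, so about 4.5 N at half travel and 7 N at the stop, where it is hard. It springs back when let go.
- mark1 (a point): Mark 1 of 5: green dot 6 mm across at the left (low) end of the touch bar. The point lies on the bar's top surface at the dot's centre (+36 degrees along the crescent, counted to the operator's left). Axes as the hob's. It feels touch over 14 mm of the bar's length.
- mark2 (a point): Mark 2 of 5: black dot 8 mm across of the touch bar. The point lies on the bar's top surface at the dot's centre (+18 degrees along the crescent, counted to the operator's left). Axes as the hob's. It feels touch over 10 mm of the bar's length.
- mark3 (a point): Mark 3 of 5: black dot 9 mm across at the middle of the touch bar. The point lies on the bar's top surface at the dot's centre (+0 degrees along the crescent, counted to the operator's left). Axes as the hob's. It feels touch over 10 mm of the bar's length.
- mark4 (a point): Mark 4 of 5: black dot 11 mm across of the touch bar. The point lies on the bar's top surface at the dot's centre (-18 degrees along the crescent, counted to the operator's left). Axes as the hob's. It feels touch over 10 mm of the bar's length.
- mark5 (a point): Mark 5 of 5: red dot 12 mm across at the right (high) end of the touch bar. The point lies on the bar's top surface at the dot's centre (-36 degrees along the crescent, counted to the operator's left). Axes as the hob's. It feels touch over 14 mm of the bar's length.
- pot: Steel pot, loose, standing on the cooking zone: 140 mm across the rim, 55 mm high, with two dark side handles. Origin: centre of its underside, z up.
- tin: Low food tin, loose, 86 mm across, 40 mm high, on the worktop left of the touch bar. Origin: centre of its underside, z up.
- spice_jar: Glass spice jar with a red lid, loose, 45 mm across, 106 mm high, left of the hob. Origin: centre of its underside, z up.
- mug: White mug, loose, body 84 mm across, 115 mm with its handle, 89 mm high, right of the hob. Origin: centre of its underside, z up.
Things that resemble listed ones, but are neither listed nor needed, are in the scene too. Leave any yellow look-alike of the mug alone.

How it is judged:
By the outcome, as a careful person would: the job done as asked, in the order asked, and still so for the second after the job is handed in, while the arm keeps its last pose, push and grip.
It also fails if it takes over 56 s, if anything falls off the work surface, if the arm or the gripper's body presses on something with over 40 N, if the wrist force passes 120 N, or if a joint passes its speed limit or range.

## Robot

A 6-joint arm with a two-finger parallel gripper is mounted at the origin on a cart in front of the work surface, level with it; the furniture and walls round the work are solid. World frame = base frame: x ahead of the robot, y to its left, z up, the work surface at z = 0. Lengths are in m, angles in rad, forces in N, time in s.
With the tool pointing down it reaches from about 0.35 to 1 m from the base axis. Payload 7.1 kg.
Tool frame: the origin (TCP) lies midway between the tips of the shut fingers; the grasp point (between the pads) lies 19 mm behind it; z points along the fingers, y is the line along which they close (so a half turn about z gives the same grasp; the last joint's range is limited). The gripper opens to 85 mm and grips with 20 to 120 N. Pads are 22 mm wide; open, the fingers measure 114 mm over their backs; the gripper's body (76 mm by 85 mm) begins 54 mm behind the grasp point. The pads swing forward as they close: fully open they stand 13 mm farther back than shut.
Start: joints at [-1.254, 0.423, 1.63, -0, 1.089, -0.019], TCP at [0.206, -0.59, 0.231] pointing down, gripper open.
Joint ranges: [-3, 3], [-0.9, 2.11], [0.09, 2.58], [-1.31, 4.45], [0.11, 2.69], [-2.54, 2.54]. Speed limits (rad/s): [2.39, 2.39, 3.01, 3.14, 3.14, 3.14].

## Interface

Orientations are given as a unit quaternion [x, y, z, w].
In Python, from bench import robot gives the robot as it stands.
- The arm moves only by the shell command python3 -m inch 'ROWS' [FORCE]. ROWS is JSON, a list of rows, each an object of numbers: "jaw": the opening, from -1 (shut) to 1 (fully open); "x", "y", "z": the shift along the tool's x, y, z in cm; "rx", "ry", "rz": the turn, a rotation vector about the tool's x, y, z in rad. In form: [{"jaw": .., "x": .., "y": .., "z": .., "rx": .., "ry": .., "rz": ..}, ...]. A call has 1 to 5 rows; each row shifts and turns the commanded pose from where the row before left it, along the tool's axes as they then stand; what a row does not reach is not made up. A row lasts 1/10 s, in which the tool goes at most 50 mm and 8.59 degrees, less where a joint would pass 70% of its speed; a pose out of reach is approached as far as the arm can. A call is refused whole if a number of a shift passes 5 or a number of a turn 0.15, either way. A call with a gripper value outside its range is refused whole. The fingers move at their own pace and stop on an object; FORCE is the grip in N (left out, the last holds). Time passes only in rows, so rows that do not move let the fingers close. It gives the time, the measured TCP pose, the force, the opening and the grip force at its end, in the units of the state.
- robot.sense(): the state, without advancing time (a new reading comes with each control period).
- robot.grab_frame(name): name is "scene" or "side" or "wrist"; returns (picture, depth): 420x560x3 uint8, red, green, blue; 420x560 float32, m along the optical axis (not along the pixel's ray), 0 where there is no reading.
- robot.camera_model(name): a dict with "K" (3x3 intrinsics, pixels), "camera_from_world" (4x4, takes a point from world to camera coordinates); the wrist camera has in their place "mount" (4x4, takes a point from camera to tool coordinates, whose origin is the TCP and whose axes are the flange's). Camera axes: x right, y down, z forward; pixel columns grow to the right and rows downward; lengths in m; the calibration is good to about 2 mm. A picture is of the moment at which its call begins: read the wrist's pose just before it. camera_model takes no time and is no camera call.
- robot.close_job(): hands the job in; it is judged then, once.
The state is a dict: "clock": time; "joint_positions": joint angles; "joint_velocities": joint speeds; "tau": joint torques, N m; "tool_pos": TCP position; "eef_rot": TCP orientation; "force": force on the tool from outside, world axes, zero at the start; "torque": the same for the moment, N m; "gripper_width": finger opening in m; "grasp_force": force on a finger pad.
Only numpy, scipy, OpenCV 4.12 (cv2) and the standard library are available. Lean on these libraries where they do the work, as an engineer would, in place of code of your own. Each camera call takes 0.05 s, during which the arm holds its last target. There are 200 camera calls.

## Working session

There is one attempt and no reset: what is moved stays moved. The work goes in short steps, Python scripts to look and compute and a shell command to move; the robot and the scene stay as the last step left them, time stands still between calls to the robot, and variables do not carry over. Pictures are saved under pics/ and viewed, at most 10 in all, crops included, and the job is handed in when it is done.

```bash
ls; mkdir -p pics
python3 - <<'E'
from bench import robot
import cv2,numpy as np
s=robot.sense();print(s)
for n in("scene","side"):
    p,d=robot.grab_frame(n);cv2.imwrite(f"pics/{n}0.png",p[:,:,::-1]);np.save(f"pics/{n}0.npy",d)
    print(robot.camera_model(n))
print(robot.camera_model("wrist"))
E
```

```text
pics
{'clock': 0.0, 'joint_positions': array([-1.25397514e+00,  4.23836806e-01,  1.63073152e+00,  6.45692224e-06,
        1.08860872e+00, -1.90191900e-02]), 'joint_velocities': array([ 0.00054156,  0.00068053, -0.0003621 ,  0.00014823, -0.00025138,
       -0.00135706]), 'tau': array([-1.63259632e-03, -5.57381701e+01, -2.81742561e+01, -1.37378711e-04,
        7.13641828e-03, -9.88692754e-07]), 'tool_pos': array([ 0.20581265, -0.58953362,  0.23053191]), 'eef_rot': array([ 9.85934443e-01,  1.67130625e-01, -1.14695876e-04, -7.83854549e-04]), 'force': array([-0.2829434 ,  0.8010065 ,  0.35162272]), 'torque': array([ 0.04394926, -0.00583292, -0.00587107]), 'grasp_force': 0.0, 'gripper_width': 0.08560123359666666}
{'K': array([[495.85114984,   0.        , 279.30233876],
       [  0.        , 495.85114984, 206.88342983],
       [  0.        ,   0.        ,   1.        ]]), 'camera_from_world': array([[-0.90093688, -0.43375286,  0.01308421,  0.48572871],
       [-0.32422861,  0.65279456, -0.68464229,  0.30809119],
       [ 0.28842425, -0.62106176, -0.72876178,  1.11582125],
       [ 0.       
[... 380 characters left out ...]
4.62510245e-02],
       [-1.17526602e-01, -7.31179504e-01, -6.71985142e-01,
         1.61548807e+00],
       [ 0.00000000e+00,  0.00000000e+00,  0.00000000e+00,
         1.00000000e+00]])}
{'K': array([[351.58205709,   0.        , 283.81038851],
       [  0.        , 351.58205709, 207.8601199 ],
       [  0.        ,   0.        ,   1.        ]]), 'mount': array([[-4.82171518e-04, -9.56813130e-01, -2.90703287e-01,
         7.43092561e-02],
       [ 9.99999875e-01, -4.22438290e-04, -2.68235547e-04,
        -3.92866412e-05],
       [ 1.33847093e-04, -2.90703380e-01,  9.56813214e-01,
        -1.42717255e-01],
       [ 0.00000000e+00,  0.00000000e+00,  0.00000000e+00,
         1.00000000e+00]])}
```

View pics/scene0.png

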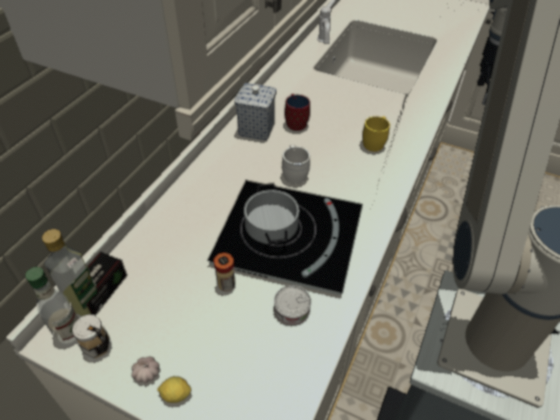

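View pics/side0.png

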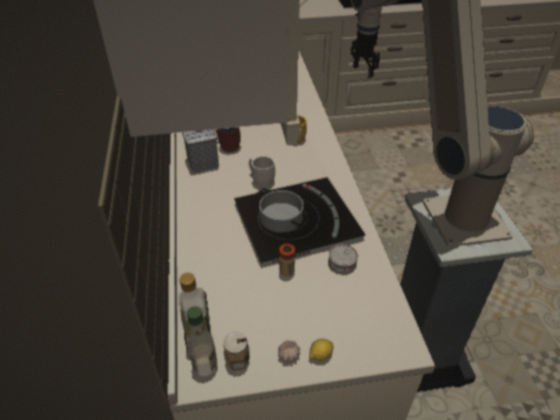

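Run:
```python
import cv2,numpy as np
a=cv2.imread("pics/scene0.png");c=a[175:300,205:370]
c=cv2.resize(c,None,fx=4.8,fy=4.8,interpolation=cv2.INTER_CUBIC)
cv2.imwrite("pics/crop1.png",np.clip(c*1.3,0,255).astype('u1'));print(c.shape)
```

```text
(600, 792, 3)
```

View pics/crop1.png

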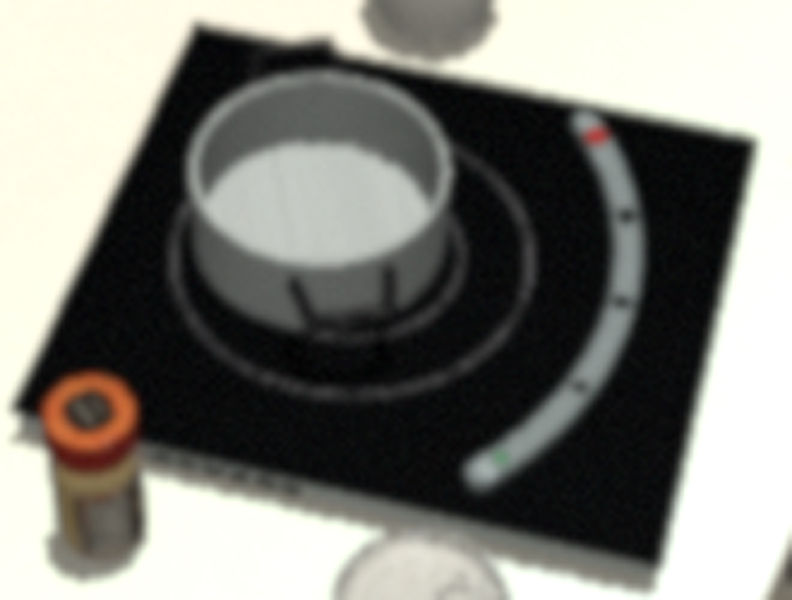

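The crop shows one crescent bar (no rival): green at crop (501,456), black (580,387), (622,302), (627,216), red (597,135). The things that could be mistaken for it, the printed zone ring and the pot's handles, have no dots.

```bash
cat > h.py <<'E'
import numpy as np
from bench import robot
from scipy.optimize import least_squares
from scipy.spatial.transform import Rotation as R
A=np.radians([36,18,0,-18,-36])
def bar(a,z=.036): a=np.atleast_1d(a);return np.c_[.05-.2*np.cos(a),.2*np.sin(a),0*a+z]
COR=np.array([[.142,-.152,.028],[-.202,-.152,.028],[-.202,.152,.028],[.142,.152,.028]])
def w(P,q): c,s=np.cos(q[2]),np.sin(q[2]);return np.c_[q[0]+c*P[:,0]-s*P[:,1],q[1]+s*P[:,0]+c*P[:,1],P[:,2]]
def proj(X,K,T): c=X@T[:3,:3].T+T[:3,3];u=c@K.T;return u[:,:2]/u[:,2:]
def fit(P,uv,K,T,q0=(.6,0,0)):
    r=least_squares(lambda q:(proj(w(P,q),K,T)-uv).ravel(),q0,loss='soft_l1');return r.x,r.fun.reshape(-1,2)
def wristT(s):
    M=np.eye(4);M[:3,:3]=R.from_quat(s['eef_rot']).as_matrix();M[:3,3]=s['tool_pos']
    return np.linalg.inv(M@robot.camera_model("wrist")["mount"])
E
python3 - <<'E'
from h import *
m=robot.camera_model("scene")
uv=np.array([[501,456],[580,387],[622,302],[627,216],[597,135],[197,25],[755,140],[658,562],[18,408]])
uv=np.array([205,175])+(uv+.5)/4.8-.5
P=np.r_[bar(A),COR]
for sl in (slice(0,5),slice(0,9)):
    q,r=fit(P[sl],uv[sl],m["K"],m["camera_from_world"]);print(q.round(4),r.round(2).tolist())
print(w(bar(A),q).round(4))
print(R.from_quat(robot.sense()['eef_rot']).as_matrix().round(3))
E
```

```text
[ 0.5787 -0.0738  0.1716] [[0.05, 0.25], [-0.1, -0.24], [-0.03, 0.0], [-0.02, -0.08], [0.1, 0.05]]
[ 0.5786 -0.0731  0.174 ] [[0.12, 0.42], [-0.07, -0.12], [-0.06, 0.1], [-0.11, 0.01], [-0.03, 0.14], [-0.55, -1.29], [1.29, -0.86], [0.99, 0.49], [-2.02, -0.19]]
[[ 0.4481  0.0233  0.036 ]
 [ 0.4298 -0.0365  0.036 ]
 [ 0.4308 -0.0991  0.036 ]
 [ 0.4512 -0.1583  0.036 ]
 [ 0.4888 -0.2083  0.036 ]]
[[ 0.944  0.33  -0.   ]
 [ 0.33  -0.944  0.001]
 [ 0.    -0.001 -1.   ]]
```

```bash
R5='x'; python3 -m inch '[{"jaw":-1,"x":1.5,"y":-1.8},{"jaw":-1,"x":3.1,"y":-3.6},{"jaw":-1,"x":3.1,"y":-3.6},{"jaw":-1,"x":3.1,"y":-3.6},{"jaw":-1,"x":3.1,"y":-3.6}]' 20
python3 -m inch '[{"jaw":-1,"x":3.1,"y":-3.6},{"jaw":-1,"x":3.1,"y":-3.6},{"jaw":-1,"x":3.1,"y":-3.6},{"jaw":-1,"x":3.1,"y":-3.6},{"jaw":-1,"x":3.1,"y":-3.6}]'
```

```text
invalid input at $[0]: expected keys jaw, x, y, z, rx, ry, rz
invalid input at $[0]: expected keys jaw, x, y, z, rx, ry, rz
```

All keys are needed in every row.

```bash
python3 -m inch '[{"jaw":-1,"x":1.5,"y":-1.8,"z":0,"rx":0,"ry":0,"rz":0},{"jaw":-1,"x":3.1,"y":-3.6,"z":0,"rx":0,"ry":0,"rz":0},{"jaw":-1,"x":3.1,"y":-3.6,"z":0,"rx":0,"ry":0,"rz":0},{"jaw":-1,"x":3.1,"y":-3.6,"z":0,"rx":0,"ry":0,"rz":0},{"jaw":-1,"x":3.1,"y":-3.6,"z":0,"rx":0,"ry":0,"rz":0}]' 20
python3 -m inch '[{"jaw":-1,"x":3.1,"y":-3.6,"z":0,"rx":0,"ry":0,"rz":0.1},{"jaw":-1,"x":3.1,"y":-3.6,"z":0,"rx":0,"ry":0,"rz":0},{"jaw":-1,"x":3.1,"y":-3.6,"z":0,"rx":0,"ry":0,"rz":0},{"jaw":-1,"x":3.1,"y":-3.6,"z":0,"rx":0,"ry":0,"rz":0},{"jaw":-1,"x":3.1,"y":-3.6,"z":0,"rx":0,"ry":0,"rz":0}]'
cat >> h.py <<'E'
Q=[.5787,-.0735,.173]
def goto(P,yaw):
    s=robot.sense();M=R.from_quat(s['eef_rot']).as_matrix()
    Rd=np.array([[np.cos(yaw),np.sin(yaw),0],[np.sin(yaw),-np.cos(yaw),0],[0,0,-1]])
    print("t",s['clock'],"pos",s['tool_pos'].round(4),"shift cm",(100*M.T@(np.array(P)-s['tool_pos'])).round(2),"rotvec",R.from_matrix(M.T@Rd).as_rotvec().round(3),"F",s['force'].round(2))
E
python3 -c "
from h import *
p=w(bar(A[0]),Q)[0];goto([p[0],p[1],.18],Q[2]-A[0])"
```

```text
clock: 0.6
tool_pos: [0.284, -0.3894, 0.231]
eef_rot: [0.986, 0.167, -0.0, -0.0]
force: [0.7, -0.4, 1.1]
gripper_width: 0.0125
grasp_force: 0.0
clock: 1.1
tool_pos: [0.3885, -0.1763, 0.2314]
eef_rot: [0.993, 0.117, 0.0, 0.0]
force: [1.5, -0.6, 0.2]
gripper_width: 0.0
grasp_force: 0.0
t 1.1 pos [ 0.3885 -0.1763  0.2314] shift cm [ 10.46 -17.99   5.14] rotvec [ 0.    -0.     0.691] F [ 1.51 -0.61  0.16]
```

```bash
python3 -m inch '[{"jaw":-1,"x":2.3,"y":-3.8,"z":0,"rx":0,"ry":0,"rz":0},{"jaw":-1,"x":2.3,"y":-3.8,"z":0,"rx":0,"ry":0,"rz":0},{"jaw":-1,"x":2.3,"y":-3.8,"z":0,"rx":0,"ry":0,"rz":0},{"jaw":-1,"x":1,"y":-1.8,"z":0,"rx":0,"ry":0,"rz":0.1},{"jaw":-1,"x":0,"y":0,"z":0,"rx":0,"ry":0,"rz":0.1}]'
python3 -m inch '[{"jaw":-1,"x":0,"y":0,"z":0,"rx":0,"ry":0,"rz":0.12},{"jaw":-1,"x":0,"y":0,"z":0,"rx":0,"ry":0,"rz":0.12},{"jaw":-1,"x":0,"y":0,"z":0,"rx":0,"ry":0,"rz":0.12},{"jaw":-1,"x":0,"y":0,"z":0,"rx":0,"ry":0,"rz":0.12},{"jaw":-1,"x":0,"y":0,"z":0,"rx":0,"ry":0,"rz":0}]'
python3 - <<'E'
from h import *
import cv2
s=robot.sense();p,d=robot.grab_frame("wrist")
T=wristT(s);K=robot.camera_model("wrist")["K"]
np.savez("wr1.npz",T=T,K=K)
c=cv2.resize(p[:,:,::-1],(800,600),interpolation=cv2.INTER_CUBIC);cv2.imwrite("pics/w1.png",c)
print(proj(w(bar(A),Q),K,T)*800/560)
q=w(bar(A[0]),Q)[0];goto([q[0],q[1],.18],Q[2]-A[0])
E
```

```text
clock: 1.6
tool_pos: [0.4346, -0.0289, 0.2312]
eef_rot: [1.0, 0.018, -0.0, -0.0]
force: [-0.2, -1.1, 0.2]
gripper_width: 0.0001
grasp_force: 0.0
clock: 2.1
tool_pos: [0.4339, -0.0313, 0.2311]
eef_rot: [0.975, -0.221, -0.0, 0.0]
force: [0.3, -0.5, -0.1]
gripper_width: 0.0001
grasp_force: 0.0
[[325.95084221 271.86319479]
 [415.4083336  258.86523213]
 [499.13638317 218.21225731]
 [572.00553863 150.18768542]
 [627.91153224  55.98591934]]
t 2.15 pos [ 0.4339 -0.0313  0.2311] shift cm [-1.02 -5.53  5.11] rotvec [0.    0.    0.014] F [-0.07  0.45 -0.13]
```

View pics/w1.png

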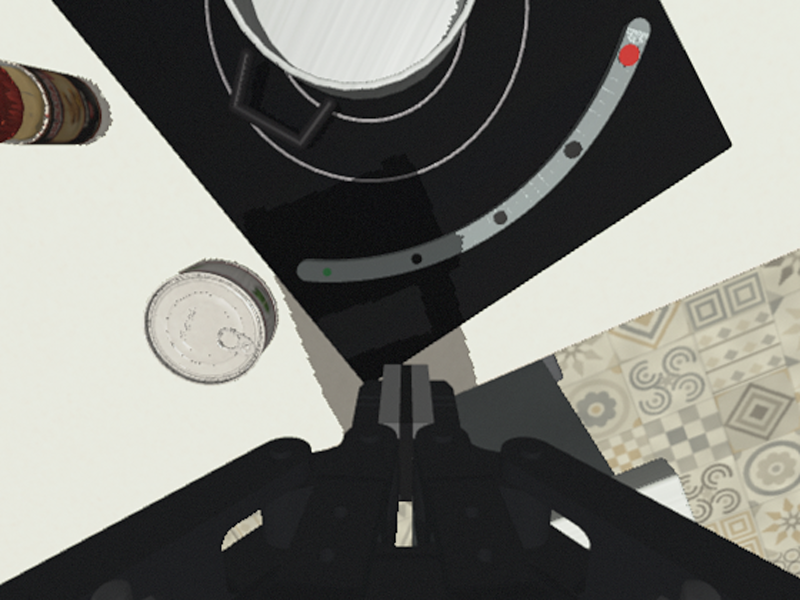

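The wrist view confirms the fit: green at (327,272), red at (629,56), all dots within 1 px of prediction. The tin at (210,320) is clear.

```bash
python3 -m inch '[{"jaw":-1,"x":-0.5,"y":-2.8,"z":0,"rx":0,"ry":0,"rz":0.014},{"jaw":-1,"x":-0.5,"y":-2.7,"z":3,"rx":0,"ry":0,"rz":0},{"jaw":-1,"x":0,"y":0,"z":4,"rx":0,"ry":0,"rz":0},{"jaw":-1,"x":0,"y":0,"z":4,"rx":0,"ry":0,"rz":0},{"jaw":-1,"x":0,"y":0,"z":4,"rx":0,"ry":0,"rz":0}]'
python3 -m inch '[{"jaw":-1,"x":0,"y":0,"z":1.5,"rx":0,"ry":0,"rz":0},{"jaw":-1,"x":0,"y":0,"z":0,"rx":0,"ry":0,"rz":0},{"jaw":-1,"x":0,"y":0,"z":0,"rx":0,"ry":0,"rz":0},{"jaw":-1,"x":0,"y":0,"z":0,"rx":0,"ry":0,"rz":0},{"jaw":-1,"x":0,"y":0,"z":0,"rx":0,"ry":0,"rz":0}]'
python3 -c "
from h import *
p=w(bar(A[0]),Q)[0];goto(p,Q[2]-A[0])"
```

```text
clock: 2.65
tool_pos: [0.4493, 0.0228, 0.0801]
eef_rot: [0.974, -0.225, 0.001, -0.0]
force: [0.2, -0.4, 0.4]
gripper_width: 0.0001
grasp_force: 0.0
clock: 3.15
tool_pos: [0.4501, 0.0225, 0.0675]
eef_rot: [0.974, -0.227, 0.001, -0.0]
force: [0.7, -0.0, 0.0]
gripper_width: -0.0001
grasp_force: 0.0
t 3.15 pos [0.4501 0.0225 0.0675] shift cm [-0.19  0.04  3.15] rotvec [-0.001 -0.002 -0.002] F [ 0.7  -0.01  0.02]
```

```bash
python3 -m inch '[{"jaw":-1,"x":-0.2,"y":0,"z":1.5,"rx":0,"ry":0,"rz":0},{"jaw":-1,"x":0,"y":0,"z":1,"rx":0,"ry":0,"rz":0},{"jaw":-1,"x":0,"y":0,"z":0.3,"rx":0,"ry":0,"rz":0},{"jaw":-1,"x":0,"y":0,"z":0,"rx":0,"ry":0,"rz":0},{"jaw":-1,"x":0,"y":0,"z":0,"rx":0,"ry":0,"rz":0}]'
python3 -c "
from h import *
p=w(bar(A[0]),Q)[0];goto(p,Q[2]-A[0])"
python3 -m inch '[{"jaw":-1,"x":0,"y":0,"z":0.2,"rx":0,"ry":0,"rz":0},{"jaw":-1,"x":0,"y":0,"z":0,"rx":0,"ry":0,"rz":0},{"jaw":-1,"x":0,"y":0,"z":0.1,"rx":0,"ry":0,"rz":0},{"jaw":-1,"x":0,"y":0,"z":0,"rx":0,"ry":0,"rz":0},{"jaw":-1,"x":0,"y":0,"z":0,"rx":0,"ry":0,"rz":0}]'
python3 -c "
from h import *
p=w(bar(A[0]),Q)[0];goto(p,Q[2]-A[0])"
```

```text
clock: 3.65
tool_pos: [0.4476, 0.0234, 0.0386]
eef_rot: [0.974, -0.227, 0.0, -0.0]
force: [-0.0, -0.3, 0.4]
gripper_width: 0.0001
grasp_force: 0.0
t 3.65 pos [0.4476 0.0234 0.0386] shift cm [ 0.09 -0.    0.26] rotvec [-0.    -0.    -0.003] F [-0.04 -0.33  0.4 ]
clock: 4.15
tool_pos: [0.4475, 0.0234, 0.0355]
eef_rot: [0.974, -0.227, 0.0, -0.0]
force: [-1.0, -0.0, 1.8]
gripper_width: -0.0
grasp_force: 1.2
t 4.15 pos [0.4475 0.0234 0.0355] shift cm [ 0.09 -0.   -0.05] rotvec [-0.    -0.    -0.003] F [-0.98 -0.02  1.75]
```

```bash
python3 -m inch '[{"jaw":-1,"x":0.05,"y":0,"z":0.1,"rx":0,"ry":0,"rz":0},{"jaw":-1,"x":0,"y":0,"z":0.1,"rx":0,"ry":0,"rz":0},{"jaw":-1,"x":0,"y":0,"z":0.05,"rx":0,"ry":0,"rz":0},{"jaw":-1,"x":0,"y":0,"z":0,"rx":0,"ry":0,"rz":0},{"jaw":-1,"x":0,"y":0,"z":0,"rx":0,"ry":0,"rz":0}]'
python3 -c "
from h import *
p=w(bar(A[0]),Q)[0];goto(p,Q[2]-A[0])"
python3 -m inch '[{"jaw":-1,"x":0,"y":0.4,"z":0,"rx":0,"ry":0,"rz":-0.02},{"jaw":-1,"x":0,"y":0.4,"z":0,"rx":0,"ry":0,"rz":-0.02},{"jaw":-1,"x":0,"y":0.4,"z":0,"rx":0,"ry":0,"rz":-0.02},{"jaw":-1,"x":0,"y":0.4,"z":0,"rx":0,"ry":0,"rz":-0.02},{"jaw":-1,"x":0,"y":0.4,"z":0,"rx":0,"ry":0,"rz":-0.02}]'
cat >> h.py <<'E'
def on():
    s=robot.sense();p=s['tool_pos'];c,n=np.cos(Q[2]),np.sin(Q[2]);d=p[:2]-Q[:2]
    hx,hy=c*d[0]+n*d[1],-n*d[0]+c*d[1];a=np.arctan2(hy,.05-hx);M=R.from_quat(s['eef_rot']).as_matrix()
    print(f"t {s['clock']:.2f} ang {np.degrees(a):.2f} radial err mm {1e3*(np.hypot(.05-hx,hy)-.2):.2f} press mm {36-1e3*p[2]:.2f} yaw err {np.arctan2(M[1,0],M[0,0])-(Q[2]-a):.3f} F {s['force'].round(1)} tilt {M[:2,2].round(3)}")
E
python3 -c "
from h import *
on()"
```

```text
clock: 4.65
tool_pos: [0.4475, 0.0233, 0.0328]
eef_rot: [0.974, -0.227, -0.0, 0.0]
force: [-2.1, 3.3, 3.7]
gripper_width: 0.0002
grasp_force: 2.4
t 4.65 pos [0.4475 0.0233 0.0328] shift cm [ 0.08 -0.01 -0.32] rotvec [ 0.     0.    -0.003] F [-2.14  3.29  3.7 ]
clock: 5.15
tool_pos: [0.4398, 0.0045, 0.0329]
eef_rot: [0.984, -0.177, 0.0, -0.0]
force: [0.6, 3.9, 5.2]
gripper_width: -0.0001
grasp_force: 2.3
t 5.15 ang 30.16 radial err mm 0.53 press mm 3.06 yaw err -0.003 F [0.6 3.9 5.2] tilt [0.001 0.   ]
```

```bash
python3 -m inch '[{"jaw":-1,"x":0.04,"y":0.5,"z":0,"rx":0,"ry":0,"rz":-0.025},{"jaw":-1,"x":0,"y":0.5,"z":0,"rx":0,"ry":0,"rz":-0.025},{"jaw":-1,"x":0,"y":0.5,"z":0,"rx":0,"ry":0,"rz":-0.025},{"jaw":-1,"x":0.02,"y":0.5,"z":0,"rx":0,"ry":0,"rz":-0.025},{"jaw":-1,"x":0,"y":0.5,"z":0,"rx":0,"ry":0,"rz":-0.025}]'
python3 -c "
from h import *
on()"
python3 -m inch '[{"jaw":-1,"x":0.02,"y":0.5,"z":0,"rx":0,"ry":0,"rz":-0.025},{"jaw":-1,"x":0,"y":0.5,"z":0,"rx":0,"ry":0,"rz":-0.025},{"jaw":-1,"x":0,"y":0.5,"z":0,"rx":0,"ry":0,"rz":-0.025},{"jaw":-1,"x":0.02,"y":0.5,"z":0,"rx":0,"ry":0,"rz":-0.025},{"jaw":-1,"x":0,"y":0.5,"z":0,"rx":0,"ry":0,"rz":-0.025}]'
python3 -c "
from h import *
on()"
```

```text
clock: 5.65
tool_pos: [0.4323, -0.0195, 0.0328]
eef_rot: [0.993, -0.115, -0.0, -0.0]
force: [0.6, 4.2, 4.0]
gripper_width: 0.0003
grasp_force: 2.4
t 5.65 ang 22.98 radial err mm 0.89 press mm 3.20 yaw err -0.003 F [0.6 4.2 4. ] tilt [-0.  0.]
clock: 6.15
tool_pos: [0.4278, -0.044, 0.0327]
eef_rot: [0.999, -0.053, -0.001, -0.0]
force: [0.6, 3.5, 5.0]
gripper_width: -0.0
grasp_force: 2.4
t 6.15 ang 15.86 radial err mm 1.29 press mm 3.26 yaw err -0.003 F [0.6 3.5 5. ] tilt [-0.001  0.   ]
```

```bash
python3 -m inch '[{"jaw":-1,"x":0.06,"y":0.5,"z":-0.02,"rx":0,"ry":0,"rz":-0.025},{"jaw":-1,"x":0.04,"y":0.5,"z":0,"rx":0,"ry":0,"rz":-0.025},{"jaw":-1,"x":0.02,"y":0.5,"z":0,"rx":0,"ry":0,"rz":-0.025},{"jaw":-1,"x":0.02,"y":0.5,"z":0,"rx":0,"ry":0,"rz":-0.025},{"jaw":-1,"x":0.02,"y":0.5,"z":0,"rx":0,"ry":0,"rz":-0.025}]'
python3 -c "
from h import *
on()"
python3 -m inch '[{"jaw":-1,"x":0.02,"y":0.5,"z":0,"rx":0,"ry":0,"rz":-0.025},{"jaw":-1,"x":0.01,"y":0.5,"z":0,"rx":0,"ry":0,"rz":-0.025},{"jaw":-1,"x":0.01,"y":0.5,"z":0,"rx":0,"ry":0,"rz":-0.025},{"jaw":-1,"x":0.02,"y":0.5,"z":0,"rx":0,"ry":0,"rz":-0.025},{"jaw":-1,"x":0.01,"y":0.5,"z":0,"rx":0,"ry":0,"rz":-0.025}]'
python3 -c "
from h import *
on()"
```

```text
clock: 6.65
tool_pos: [0.4275, -0.069, 0.0328]
eef_rot: [1.0, 0.009, -0.001, -0.0]
force: [-0.4, 3.1, 5.4]
gripper_width: 0.0001
grasp_force: 2.4
t 6.65 ang 8.74 radial err mm 0.49 press mm 3.16 yaw err -0.002 F [-0.4  3.1  5.4] tilt [-0.002  0.   ]
clock: 7.15
tool_pos: [0.4296, -0.0938, 0.0328]
eef_rot: [0.997, 0.072, -0.001, -0.0]
force: [-1.2, 3.0, 5.3]
gripper_width: 0.0
grasp_force: 2.4
t 7.15 ang 1.62 radial err mm 0.44 press mm 3.23 yaw err -0.001 F [-1.2  3.   5.3] tilt [-0.002  0.001]
```

```bash
python3 -m inch '[{"jaw":-1,"x":0.02,"y":0.5,"z":-0.02,"rx":0,"ry":0,"rz":-0.025},{"jaw":-1,"x":0.02,"y":0.5,"z":-0.01,"rx":0,"ry":0,"rz":-0.025},{"jaw":-1,"x":0.01,"y":0.5,"z":0,"rx":0,"ry":0,"rz":-0.025},{"jaw":-1,"x":0.02,"y":0.5,"z":0,"rx":0,"ry":0,"rz":-0.025},{"jaw":-1,"x":0.01,"y":0.5,"z":0,"rx":0,"ry":0,"rz":-0.025}]'
python3 -c "
from h import *
on()"
python3 -m inch '[{"jaw":-1,"x":0.02,"y":0.5,"z":0,"rx":0,"ry":0,"rz":-0.025},{"jaw":-1,"x":0.01,"y":0.5,"z":0,"rx":0,"ry":0,"rz":-0.025},{"jaw":-1,"x":0.01,"y":0.5,"z":0,"rx":0,"ry":0,"rz":-0.025},{"jaw":-1,"x":0.02,"y":0.5,"z":0,"rx":0,"ry":0,"rz":-0.025},{"jaw":-1,"x":0.01,"y":0.5,"z":0,"rx":0,"ry":0,"rz":-0.025}]'
python3 -c "
from h import *
on()"
```

```text
clock: 7.65
tool_pos: [0.4349, -0.1181, 0.033]
eef_rot: [0.991, 0.134, -0.001, -0.001]
force: [0.4, 2.1, 3.9]
gripper_width: -0.0001
grasp_force: 2.3
t 7.65 ang -5.49 radial err mm 0.21 press mm 3.01 yaw err -0.000 F [0.4 2.1 3.9] tilt [-0.003  0.001]
clock: 8.15
tool_pos: [0.4432, -0.1415, 0.0329]
eef_rot: [0.981, 0.195, -0.002, -0.001]
force: [-0.6, 3.4, 4.5]
gripper_width: -0.0001
grasp_force: 2.4
t 8.15 ang -12.60 radial err mm 0.03 press mm 3.10 yaw err 0.001 F [-0.6  3.4  4.5] tilt [-0.003  0.001]
```

```bash
python3 -m inch '[{"jaw":-1,"x":0.01,"y":0.5,"z":0,"rx":0,"ry":0,"rz":-0.025},{"jaw":-1,"x":0.01,"y":0.5,"z":0,"rx":0,"ry":0,"rz":-0.025},{"jaw":-1,"x":0.01,"y":0.5,"z":0,"rx":0,"ry":0,"rz":-0.025},{"jaw":-1,"x":0.01,"y":0.5,"z":0,"rx":0,"ry":0,"rz":-0.025},{"jaw":-1,"x":0.01,"y":0.5,"z":0,"rx":0,"ry":0,"rz":-0.025}]'
python3 -c "
from h import *
on()"
python3 -m inch '[{"jaw":-1,"x":0.01,"y":0.5,"z":-0.01,"rx":0,"ry":0,"rz":-0.025},{"jaw":-1,"x":0.01,"y":0.5,"z":0,"rx":0,"ry":0,"rz":-0.025},{"jaw":-1,"x":0.01,"y":0.5,"z":0,"rx":0,"ry":0,"rz":-0.025},{"jaw":-1,"x":0.01,"y":0.5,"z":0,"rx":0,"ry":0,"rz":-0.025},{"jaw":-1,"x":0.01,"y":0.5,"z":0,"rx":0,"ry":0,"rz":-0.025}]'
python3 -c "
from h import *
on()"
```

```text
clock: 8.65
tool_pos: [0.4541, -0.1637, 0.0328]
eef_rot: [0.967, 0.256, -0.002, -0.001]
force: [-1.7, 3.1, 4.5]
gripper_width: 0.0
grasp_force: 2.4
t 8.65 ang -19.71 radial err mm -0.05 press mm 3.17 yaw err 0.002 F [-1.7  3.1  4.5] tilt [-0.004  0.001]
clock: 9.15
tool_pos: [0.4678, -0.1845, 0.0329]
eef_rot: [0.949, 0.316, -0.002, -0.001]
force: [-2.2, 3.3, 4.6]
gripper_width: 0.0001
grasp_force: 2.4
t 9.15 ang -26.83 radial err mm -0.16 press mm 3.13 yaw err 0.002 F [-2.2  3.3  4.6] tilt [-0.004  0.002]
```

```bash
python3 -m inch '[{"jaw":-1,"x":0.01,"y":0.5,"z":0,"rx":0,"ry":0,"rz":-0.025},{"jaw":-1,"x":0,"y":0.5,"z":0,"rx":0,"ry":0,"rz":-0.025},{"jaw":-1,"x":0.01,"y":0.5,"z":0,"rx":0,"ry":0,"rz":-0.025},{"jaw":-1,"x":0,"y":0.5,"z":0,"rx":0,"ry":0,"rz":-0.025},{"jaw":-1,"x":0.01,"y":0.5,"z":0,"rx":0,"ry":0,"rz":-0.025}]'
python3 -c "
from h import *
on()"
python3 -m inch '[{"jaw":-1,"x":0,"y":0.4,"z":0,"rx":0,"ry":0,"rz":-0.02},{"jaw":-1,"x":0,"y":0,"z":0,"rx":0,"ry":0,"rz":0},{"jaw":-1,"x":0,"y":0,"z":0,"rx":0,"ry":0,"rz":0},{"jaw":-1,"x":0,"y":0,"z":0,"rx":0,"ry":0,"rz":0},{"jaw":-1,"x":0,"y":0,"z":0,"rx":0,"ry":0,"rz":0}]'
python3 -c "
from h import *
on()"
```

```text
clock: 9.65
tool_pos: [0.4862, -0.204, 0.0334]
eef_rot: [0.927, 0.375, -0.0, -0.0]
force: [-2.4, 2.5, 4.9]
gripper_width: -0.0
grasp_force: 2.2
t 9.65 ang -34.55 radial err mm -1.34 press mm 2.64 yaw err -0.007 F [-2.4  2.5  4.9] tilt [-0.  0.]
clock: 10.15
tool_pos: [0.4897, -0.2073, 0.0338]
eef_rot: [0.924, 0.383, 0.001, 0.001]
force: [0.1, -3.7, 4.1]
gripper_width: 0.0
grasp_force: 2.0
t 10.15 ang -35.93 radial err mm -1.53 press mm 2.23 yaw err -0.013 F [ 0.1 -3.7  4.1] tilt [ 0.002 -0.001]
```

Run:
```python
from h import *
import cv2
on()
p,_=robot.grab_frame("wrist");cv2.imwrite("pics/w2.png",p[:,:,::-1]);on()
```

```text
t 10.15 ang -35.93 radial err mm -1.53 press mm 2.23 yaw err -0.013 F [ 0.1 -3.7  4.1] tilt [ 0.002 -0.001]
t 10.20 ang -35.92 radial err mm -1.55 press mm 2.26 yaw err -0.013 F [ 0.1 -3.5  3.1] tilt [ 0.002 -0.001]
```

View pics/w2.png

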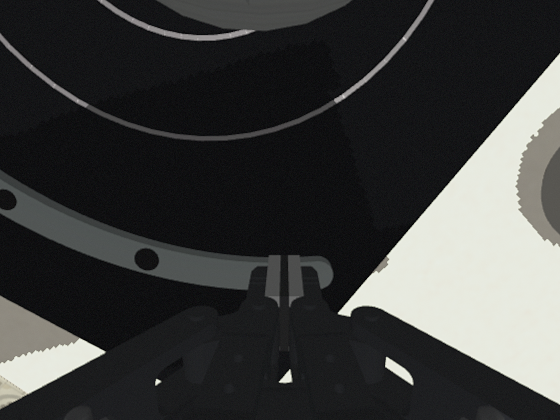

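The shut fingertips rest on the right end of the bar at about (285,275), covering the red dot. Dot 4 shows at (147,259), and the bar is pressed about 2 mm with 3–4 N.

```bash
python3 -c "
from bench import robot
print(robot.close_job())"
```

```text
the job is handed in; nothing more can be done
None
```

The hob stroke is done and handed in at about 10 s: I stroked from the green dot over all five dots to the red one, where the shut fingertips still rest with the bar pressed about 2 of its 6 mm (3–4 N); I didn't re-check the pot, tin, jar and mug afterwards, but the wrist force stayed light throughout.

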